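# Hang the parts caddy on the order rail and park it against the plunger

### The job

Pick up the blue parts caddy by its handle, lift its steel hook over the lip of the order rail at the green loading end and lower it gently until the hook is fully seated in the channel behind the lip. Then, keeping it seated, slide it gently along the rail until it has pushed the orange plunger in about half-way (10 of its 20 mm) without bottoming it, and let go, leaving the caddy hanging there. Use only light forces and leave the other things alone.

Things in the scene. Friction and masses are not known exactly. Their poses are not given: they have to be found in the camera images.
- caddy_mid (a point): Blue parts caddy, about 0.4 kg: open box 90 (x) x 110 (y) x 55 mm holding white and grey parts, with a handle fin on top and a steel hook on its +x side. This point is its middle, 52.5 mm above its underside; z up.
- handle (a point): Grip point on the caddy's handle: an upright fin 12 mm thick across y, running along local x from -20 to +45 mm, its top 105 mm above the caddy's underside and 50 mm above the box rim. This point is 90 mm above the underside, 20 mm towards the hook from caddy_mid. Pinch across y from above.
- tongue (a point): Middle of the foot of the hook's 6 mm thick down-turned tongue: caddy x +62, y 0, 62 mm above its underside, axes as the caddy. The tongue spans y -30 to +30 mm. The hook's web lies 22 to 28 mm above this foot; its back plate's outer face is at x +49 mm, which leaves a 10 mm gap between plate and tongue for the rail's lip.
- rail: Fixed aluminium order rail, 440 mm along y. Origin at table height, mid-length, under the front face of the lip; x points away from the robot. By x and height: lip and apron x 0 to 6 mm, top 133 mm; channel x 6 to 22 mm, floor at 115 mm; back wall x 22 to 27 mm, top 123 mm. The caddy hangs on the -x side, x axes alike, its underside then 53 mm above the table.
- load (a point): Point on the channel floor in the middle of the green-painted loading end (green: rail y -180 to -60 mm): rail x +11 mm, y -120 mm, height 115 mm, axes as the rail. The tongue's foot goes here: the lip is then centred in the hook's gap. Once let go, the caddy sags nose-down by about 0.05 rad.
- plunger (a joint): How far the orange plunger is pushed in: 0 out, 0.020 m at its end. A block in the channel before a dark clamped stop with a black knob; the tongue's +y edge pushes it towards rail +y. It yields at about 6 N and stays where pushed. Its face starts at an unmeasured place between rail y 0 and +90 mm, new each time: find it by touch or sight.
- tray: yellow open plastic tray, 100 x 120 x 40 mm; a bystander, leave alone. Origin at its underside.
- red_spool: red spool, 90 mm across, 45 mm high; a bystander, leave alone. Origin at its underside.
- blue_spool: blue spool, 90 mm across, 45 mm high; a bystander, leave alone. Origin at its underside.
- carton: white carton with a red band, 70 x 90 x 60 mm; a bystander, leave alone. Origin at its underside.
- screwdriver: screwdriver lying on the table; a bystander, leave alone.
- tape: green ring, 90 mm across, 24 mm high; a bystander, leave alone. Origin at its underside.
Not all that is in view belongs to the job. What is shaped like the part that bears caddy_mid but turquoise or yellow is not meant.

How it is judged:
By the outcome, as a careful person would: the job done as asked, in the order asked, and still so for the second after the job is handed in, with the robot touching nothing.
It also fails if it takes over 64 s, if anything falls off the work surface, if the arm or the gripper's body presses on something with over 40 N, if the wrist force passes 120 N, or if a joint passes its speed limit or range.

### The arm

A 7-joint arm with a two-finger parallel gripper is mounted at the origin on the work surface. World frame = base frame: x ahead of the robot, y to its left, z up, the work surface at z = 0. Lengths are in m, angles in rad, forces in N, time in s.
With the tool pointing down it reaches from about 0.4 to 0.9 m from the base axis. Payload 5.5 kg.
Tool frame: the origin (TCP) lies midway between the tips of the shut fingers; the grasp point (between the pads) lies 19 mm behind it (manip.grip_depth is the distance from the TCP to the grasp point, in m); z points along the fingers, y is the line along which they close (so a half turn about z gives the same grasp; the last joint's range is limited). The gripper opens to 92 mm and grips with 3 to 60 N. Pads are 19 mm wide; open, the fingers measure 130 mm over their backs; the gripper's body (75 mm by 190 mm) begins 47 mm behind the grasp point.
Start: joints at [1.543, 0.501, -0.427, 1.55, 0.221, 1.138, -0.21], TCP at [0.186, -0.623, 0.227] pointing down, gripper open.
Joint ranges: [-2.88, 2.88], [-0.31, 2.03], [-1.54, 1.56], [0.2, 2.42], [-1.41, 4.55], [0.19, 2.02], [-2.57, 2.57]. Speed limits (rad/s): [2.57, 2.57, 3.14, 3.14, 3.14, 3.14, 3.14].

### API

Orientations are given as a unit quaternion [x, y, z, w].
In Python, from bench import manip, effector, viewer gives the robot as it stands. Calls block until the motion is done:
- manip.move_pose(position, orientation): joint-space move of the TCP to a pose.
- manip.servo_line(position, ori=None, vel=0.15): straight line of the TCP; ori=None keeps the orientation; vel is the mean speed in m/s.
- manip.movej(angles): joint-space move.
- effector.open_jaws() and effector.close(f_grip=None): open the fingers fully, or close them until they stop; f_grip is the grip in N (None keeps the last).
- manip.sleep(seconds).
- manip.solve_ik(position, orientation): joint angles nearest the present ones, or None.
- viewer.get_image(name): name is "side" or "top" or "wrist"; returns the picture (384x512x3 uint8, red, green, blue); there is no depth.
- viewer.get_calibration(name): a dict with "vfov" (degrees; the focal length in pixels is half the picture's height over the tangent of half this angle, whatever the lens; pixels are square), "cx", "cy" (the principal point, pixels), "dist_coeffs" ([k1, k2, p1, p2, k3] as OpenCV has them; the pictures are not rectified), "eye" and "attitude" of the camera in the world. Camera axes: x right, y down, z forward; pixel columns grow to the right and rows downward; lengths in m; the calibration is good to about 2 mm. A picture is of the moment at which its call begins: read the wrist's pose just before it. get_calibration takes no time and is no camera call; for the wrist camera it gives the pose at the moment of the call.
A pose or a line that the arm cannot do raises manip.PlanningError and nothing moves.
- manip.hand_in(): hands the job in; it is judged then, once.
Readings, each from a call of its own:
- manip.current_clock(): time.
- manip.current_q(): joint angles.
- manip.current_joint_velocities(): joint speeds.
- manip.current_tau(): joint torques, N m.
- manip.current_tool_pos(): TCP position.
- manip.current_tcp_rot(): TCP orientation.
- manip.current_force(): force on the tool from outside, world axes, zero at the start.
- manip.current_wrist_torque(): the same for the moment, N m.
- manip.current_finger_gap(): finger opening in m.
- manip.current_gripper_force(): force on a finger pad.
Only numpy, scipy, OpenCV 4.12 (cv2) and the standard library are available. Lean on these libraries where they do the work, as an engineer would, in place of code of your own. Each camera call takes 0.05 s, during which the arm holds its last target. There are 200 camera calls.

## Working session

There is one attempt and no reset: what is moved stays moved. The work goes in short steps, each a Python script; the robot and the scene stay as the last script left them, time stands still between calls to the robot, and variables do not carry over. Pictures are saved under pics/ and viewed, at most 10 in all, crops included, and the job is handed in when it is done.

```bash
mkdir -p pics; ls; python3 - <<'E'
from bench import manip, effector, viewer
import cv2
for n in("side","top"):
    cv2.imwrite(f"pics/{n}0.png",viewer.get_image(n)[:,:,::-1]); print(n,viewer.get_calibration(n))
print(viewer.get_calibration("wrist"),manip.current_clock(),manip.current_tcp_rot())
E
```

```text
pics
side {'vfov': 54.87448037800387, 'cx': 252.44443846275226, 'cy': 187.49981807898305, 'dist_coeffs': array([-0.09464551,  0.        ,  0.        ,  0.        ,  0.        ]), 'eye': array([0.11357181, 1.09776833, 0.8322907 ]), 'attitude': array([-0.13396353,  0.86560338, -0.4777406 ,  0.06744246])}
top {'vfov': 48.57622918597263, 'cx': 252.6835789828638, 'cy': 192.98436030213625, 'dist_coeffs': array([-0.11102687,  0.        ,  0.        ,  0.        ,  0.        ]), 'eye': array([ 0.182346  , -0.00473671,  1.52480616]), 'attitude': array([-0.70015494,  0.70738075, -0.06966585,  0.06739583])}
{'vfov': 58.34153473497273, 'cx': 250.36835113580466, 'cy': 188.0128390226342, 'dist_coeffs': array([-0.0406843,  0.       ,  0.       ,  0.       ,  0.       ]), 'eye': array([ 0.25842777, -0.60059619,  0.38474988]), 'attitude': array([ 0.79451984, -0.59078875, -0.08456246,  0.11205386])} 0.1 [ 9.89444591e-01  1.44909190e-01 -1.15133714e-04 -8.45277110e-04]
```

View pics/side0.png

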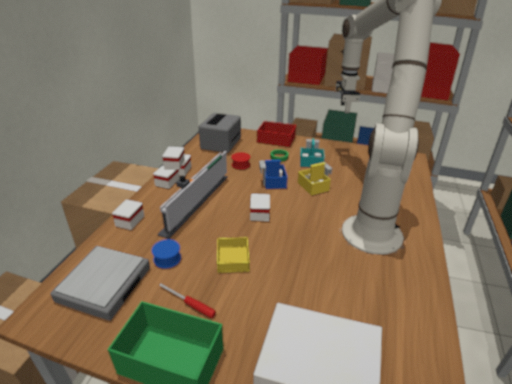

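View pics/top0.png

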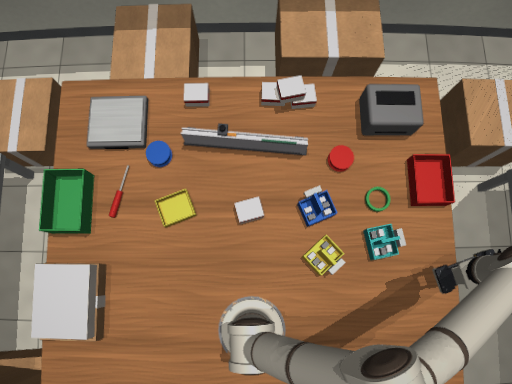

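The candidates in the top view are the blue caddy (317,208), the turquoise caddy (383,242) and the yellow caddy (324,255). The blue spool (158,153) and yellow tray (175,208) are different shapes. I choose the blue one at (317,208), with its hook pointing up towards the rail. The rail runs (182,135) to (307,146), with the green end on the right. I'll check this with a crop.

```bash
cat > h.py <<'E'
import numpy as np, cv2
from scipy.spatial.transform import Rotation as R
from bench import manip, effector, viewer
def K(c):
    f=192/np.tan(np.radians(c["vfov"])/2); return np.array([[f,0,c["cx"]],[0,f,c["cy"]],[0,0,1.]])
def px2w(c,uv,z):
    p=cv2.undistortPoints(np.array(uv,float).reshape(-1,1,2),K(c),c["dist_coeffs"])[:,0]
    d=R.from_quat(c["attitude"]).apply(np.c_[p,np.ones(len(p))]); e=c["eye"]
    return e+d*((z-e[2])/d[:,2])[:,None]
def w2px(c,P):
    r=R.from_quat(c["attitude"]).inv(); P=np.array(P,float).reshape(-1,3)
    return cv2.projectPoints(P,r.as_rotvec(),r.apply(-np.array(c["eye"])),K(c),c["dist_coeffs"])[0][:,0]
def snap(n,f=None,crop=None,s=1):
    c=viewer.get_calibration(n); im=viewer.get_image(n)
    if f:
        o=im if crop is None else im[crop[1]:crop[3],crop[0]:crop[2]]
        cv2.imwrite(f"pics/{f}.png",cv2.resize(o[:,:,::-1],None,fx=s,fy=s,interpolation=cv2.INTER_CUBIC))
    return c,im
E
python3 - <<'E'
from h import *
c,im=snap("top","crop1",(172,112,352,262),4)
print(px2w(c,[(182,131),(307,148),(182,142)],.133), px2w(c,[(317,208),(314,192)],.08))
q=manip.current_tcp_rot(); T=R.from_quat(q); w=viewer.get_calibration("wrist")
print(T.inv().apply(w["eye"]-manip.current_tool_pos()), (T.inv()*R.from_quat(w["attitude"])).as_matrix().round(3), T.as_matrix().round(2))
E
```

```text
[[ 0.67637217  0.23091258  0.133     ]
 [ 0.61072396 -0.19787165  0.133     ]
 [ 0.63659801  0.22985886  0.133     ]] [[ 0.41141017 -0.23205781  0.08      ]
 [ 0.46773427 -0.22379116  0.08      ]]
[ 0.07540854 -0.00017173 -0.15894979] [[ 0.001 -0.961 -0.278]
 [ 1.     0.001  0.   ]
 [ 0.    -0.278  0.961]] [[ 0.96  0.29 -0.  ]
 [ 0.29 -0.96  0.  ]
 [ 0.   -0.   -1.  ]]
```

View pics/crop1.png

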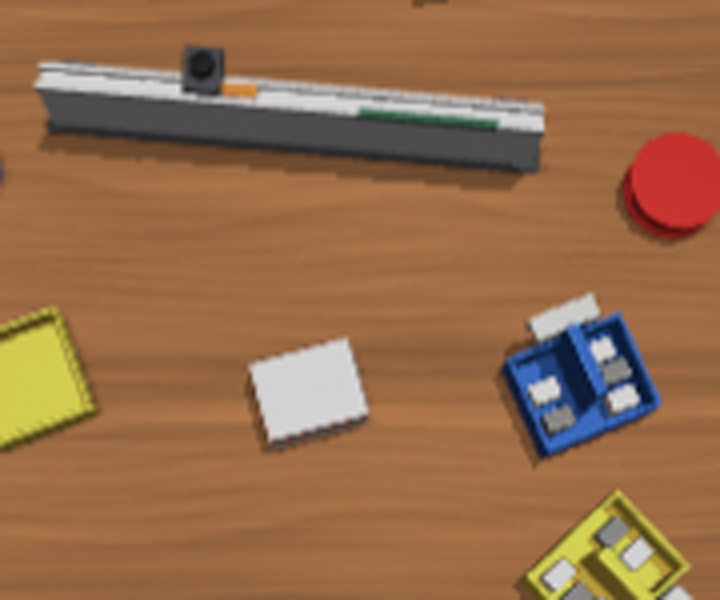

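The crop confirms the blue caddy, with its hook towards the rail and a yaw of about +20°. The orange plunger is at full-image (236,135), with green paint to its right. I'll now measure closer with the wrist camera.

```bash
python3 - <<'E'
from h import *
import pickle
q=[1,0,0,0]
out=[]
for n,p in(("wA",(.31,-.22,.29)),("wB",(.52,0,.30))):
    manip.move_pose(p,q); manip.sleep(.3); c,im=snap("wrist",n,None,1.5); out.append((c,im))
    print(c["eye"],manip.current_clock())
pickle.dump(out,open("w.pkl","wb"))
E
```

```text
[ 0.38534587 -0.22025545  0.44885345] 2.0667
[ 0.59518301 -0.00061876  0.45894929] 3.5833
```

View pics/wA.png

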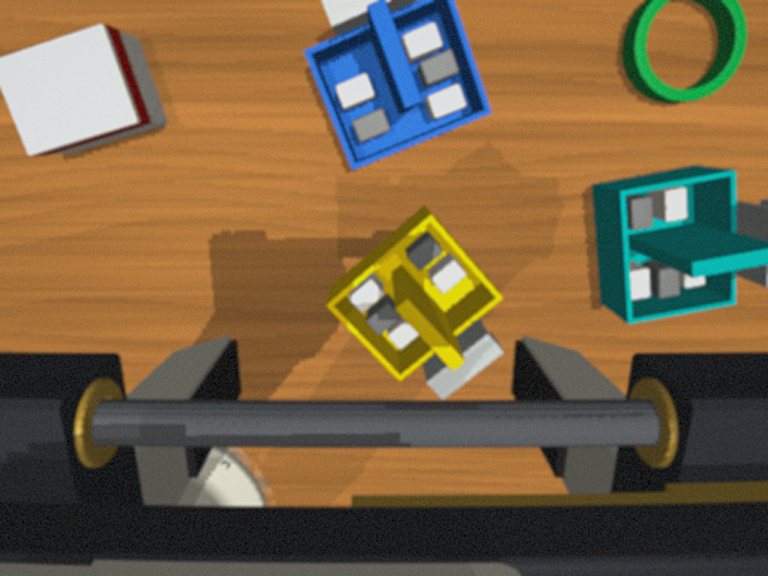

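View pics/wB.png

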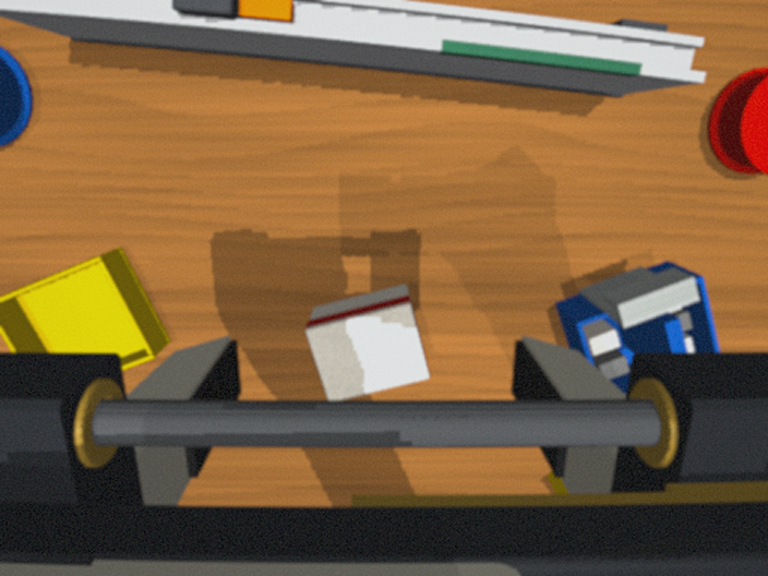

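wA shows the blue box rim corners at (305,52), (352,170), (490,110) and (455,0), in 1.5x pixels. wB shows the green lip patch's front edge from (443,52) to (640,75), the rail end at (705,82), and the orange plunger face at (294,10).

```bash
python3 - <<'E'
from h import *
import pickle
from scipy.optimize import least_squares
A,B=pickle.load(open("w.pkl","rb"))
def rz(a): return R.from_euler("z",a)
obs=np.array([(305,52),(352,170),(490,110),(455,0)])/1.5
mod=np.array([(45,55,55),(-45,55,55),(-45,-55,55),(45,-55,55)])/1e3
f=lambda p:(w2px(A[0],rz(p[2]).apply(mod)+[p[0],p[1],0])-obs).ravel()
s=least_squares(f,[.41,-.23,.3]);print("caddy",s.x,s.fun.round(1))
p=s.x; print("fin top near end pred",w2px(A[0],rz(p[2]).apply([[-.02,.006,.105],[-.02,-.006,.105]])+[p[0],p[1],0])*1.5)
ob=np.array([(443,52),(640,75),(705,82)])/1.5
m=np.array([(0,-60,133),(0,-180,133),(0,-220,133)])/1e3
f=lambda p:(w2px(B[0],rz(p[2]).apply(m)+[p[0],p[1],0])-ob).ravel()
s=least_squares(f,[.64,.02,0]);print("rail",s.x,s.fun.round(1))
r=s.x
for z in(.123,.133,.14):
    w=px2w(B[0],np.array([(294,8),(294,22)])/1.5,z); print(z,rz(-r[2]).apply(w-[r[0],r[1],z]).round(4))
# green in top view
c,im=snap("top"); print("top pred",w2px(c,rz(r[2]).apply(np.array([(0,-60,133),(0,-180,133),(0,-220,133),(0,220,133)])/1e3)+[r[0],r[1],0]))
for u in range(290,530,40):
    x=int(u/1.5); print(u, end=' ')
B1=B[1].astype(int); g=(B1[:,:,1]>B1[:,:,0]+25)&(B1[:,:,1]>B1[:,:,2]+10)
ys,xs=np.where(g[:80]);print(xs.min(),xs.max(),[ (x,ys[xs==x].min(),ys[xs==x].max()) for x in range(xs.min(),xs.max(),20)])
o=(B1[:,:,0]>180)&(B1[:,:,2]<90)&(B1[:,:,1]>90); ys,xs=np.where(o[:18]); print("or",xs.min(),xs.max(),ys.min(),ys.max())
manip_c=manip.current_clock()
E
```

```text
caddy [ 0.41894272 -0.23766059  0.36198118] [ 0.5 -0.3 -0.1  1.2  1.3  5.3 -1.6 -5.6]
fin top near end pred [[405.74940932 112.49166004]
 [423.53717462 105.54464616]]
rail [ 0.64691656  0.01935554 -0.09376086] [-0.2  0.1  0.6 -0.3 -0.5  0.2]
0.123 [[0.0178 0.03   0.    ]
 [0.01   0.0295 0.    ]]
0.133 [[0.0157 0.0283 0.    ]
 [0.0083 0.0279 0.    ]]
0.14 [[0.0143 0.0272 0.    ]
 [0.007  0.0268 0.    ]]
top pred [[260.79121437 139.79692239]
 [295.72291176 142.6608282 ]
 [307.35174164 143.63247242]
 [179.77410251 133.47020079]]
290 330 370 410 450 490 294 427 [(294, np.int64(33), np.int64(33)), (314, np.int64(29), np.int64(37)), (334, np.int64(31), np.int64(39)), (354, np.int64(33), np.int64(41)), (374, np.int64(36), np.int64(43)), (394, np.int64(38), np.int64(46)), (414, np.int64(41), np.int64(48))]
or 160 471 0 14
```

```bash
python3 - <<'E'
from h import *
import pickle
from scipy.optimize import least_squares
A,B=pickle.load(open("w.pkl","rb"))
rz=lambda a:R.from_euler("z",a)
obs=np.array([(305,52),(352,170),(490,110)])/1.5
mod=np.array([(45,55,55),(-45,55,55),(-45,-55,55)])/1e3
f=lambda p:(w2px(A[0],rz(p[2]).apply(mod)+[p[0],p[1],0])-obs).ravel()
p=least_squares(f,[.41,-.23,.3]).x;print("caddy",p,f(p).round(1))
a=p[2]; t=p[:2]-.06*np.array([np.cos(a),np.sin(a)])
manip.move_pose([*t,.27],(rz(a)*R.from_quat([1,0,0,0])).as_quat()); manip.sleep(.3)
c,im=snap("wrist","wC",None,1.5); pickle.dump((c,im),open("c.pkl","wb"))
P=np.array([(45,55,55),(-45,55,55),(-45,-55,55),(45,-55,55),(-20,6,105),(-20,-6,105),(45,6,105),(45,-6,105),(65,30,90),(65,-30,90)])/1e3
print((w2px(c,rz(a).apply(P)+[p[0],p[1],0])*1.5).round(0).tolist(),manip.current_clock(),manip.current_q())
E
```

```text
caddy [ 0.4215094  -0.23629452  0.3963712 ] [-1.5 -0.5  0.6 -0.   1.   0.7]
[[297.0, 90.0], [301.0, 220.0], [452.0, 221.0], [457.0, 91.0], [367.0, 194.0], [386.0, 194.0], [367.0, 83.0], [387.0, 83.0], [328.0, 51.0], [426.0, 51.0]] 5.1417 [ 1.71168071  0.22917045 -1.28492599  1.96197258  0.24364091  1.12559138
 -0.84561771]
```

View pics/wC.png

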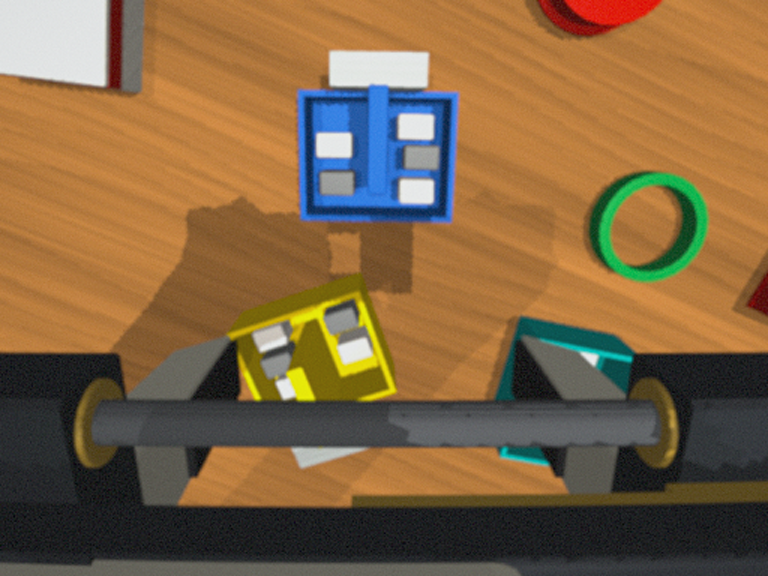

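wC confirms the pose: the predicted corners match to about 1 px (rim (297,90) to (458,93), hook (329–429, 51–88)). Next I refit, grasp and lift, and triangulate the knob for clearance.

```bash
python3 - <<'E'
from h import *
import pickle
from scipy.optimize import least_squares
c,_=pickle.load(open("c.pkl","rb"))
rz=lambda a:R.from_euler("z",a)
ob=np.array([(297,90),(303,221),(452,221),(458,93),(369,194),(388,194),(329,51),(429,52)])/1.5
P=np.array([(45,55,55),(-45,55,55),(-45,-55,55),(45,-55,55),(-20,6,105),(-20,-6,105),(65,30,90),(65,-30,90)])/1e3
f=lambda p:(w2px(c,rz(p[2]).apply(P)+[p[0],p[1],0])-ob).ravel()
p=least_squares(f,[.4215,-.2363,.396]).x;print("caddy",p,abs(f(p)).max())
# knob
ct,cs=viewer.get_calibration("top"),viewer.get_calibration("side")
k=least_squares(lambda X:np.r_[(w2px(ct,X)-[[222.8,127.8]])[0],(w2px(cs,X)-[[183,179]])[0]],[.67,.08,.15])
r=np.array([.6469,.0194,0]);print("knob rail",rz(.0938).apply(k.x-r),k.fun)
a=p[2]; h=p[:2]+.02*np.array([np.cos(a),np.sin(a)]); q=(rz(a)*R.from_quat([1,0,0,0])).as_quat()
effector.open_jaws()
manip.move_pose([*h,.16],q); manip.servo_line([*h,.071],vel=.1)
print(manip.current_force(),manip.current_tool_pos())
effector.close(30); print("gap",manip.current_finger_gap())
manip.sleep(.2); print(manip.current_force())
manip.servo_line([*h,.22],vel=.1); manip.sleep(.3); print(manip.current_force(),manip.current_wrist_torque(),manip.current_finger_gap(),manip.current_clock())
E
```

```text
caddy [ 0.42152654 -0.23730945  0.39314133] 1.053971916159668
knob rail [0.02590258 0.07202032 0.15020365] [ 0.03322872  0.11164723 -0.11620566 -0.03747186]
[-0.61644442 -0.30981003 -1.25400022] [ 0.44053041 -0.22974267  0.07149819]
gap 0.011701382573483302
[-0.30999462  0.89629915 -1.35013731]
[-0.53419437  0.54968424 -4.65905803] [-0.03062766 -0.05579155 -0.01572884] 0.01170359341111106 10.35
```

```bash
cat >> h.py <<'E'
rz=lambda a:R.from_euler("z",a)
RAIL=np.array([.6469,.0194,0]); YAW=-.0938
Q=(rz(YAW)*R.from_quat([1,0,0,0])).as_quat()
def tcp(x,y,dz): # tongue foot at rail x,y, height above seated
    return RAIL+rz(YAW).apply([x-.042,y,.124+dz])
E
python3 - <<'E'
from h import *
import pickle
for y in(-.12,0,.02): print(manip.solve_ik(tcp(.011,y,.03),Q))
manip.move_pose(tcp(.011,-.12,.07),Q); manip.servo_line(tcp(.011,-.12,.04),vel=.1); manip.sleep(.4)
c,im=snap("wrist","wD",(60,0,460,250),2); pickle.dump((c,im),open("d.pkl","wb"))
print(manip.current_tool_pos()-tcp(.011,-.12,.04),manip.current_force(),manip.current_clock())
def pr(P,off=np.zeros(3)): return ((w2px(c,RAIL+rz(YAW).apply(np.array(P)/1e3)+off)-[60,0])*2).round(0).tolist()
print("green/end",pr([(0,-60,133),(6,-60,133),(0,-180,133),(6,-180,133),(0,-220,133),(22,-220,123),(27,-220,123)]))
# hook if grasp is ideal: web top z = 53+90+40
print("hook",pr([(14,-90,183),(14,-150,183),(-2,-90,183),(8,-90,155),(14,-90,155)]))
E
```

```text
[ 0.73159706  0.63574134 -0.86247482  1.70362573  0.54348161  1.05934002
 -1.97463331]
[ 0.53781789  0.64601331 -0.87057139  1.69332838  0.55344194  1.0671582
 -2.17505158]
[ 0.50328585  0.65110084 -0.8704133   1.68570611  0.55620995  1.07101026
 -2.2072683 ]
[1.65059774e-04 4.63963299e-05 2.63256866e-04] [-0.75149124 -0.27313784 -4.2803802 ] 12.1083
green/end [[171.0, 340.0], [170.0, 320.0], [593.0, 341.0], [594.0, 320.0], [731.0, 341.0], [724.0, 260.0], [726.0, 243.0]]
hook [[239.0, 329.0], [526.0, 330.0], [243.0, 402.0], [262.0, 329.0], [261.0, 305.0]]
```

View pics/wD.png

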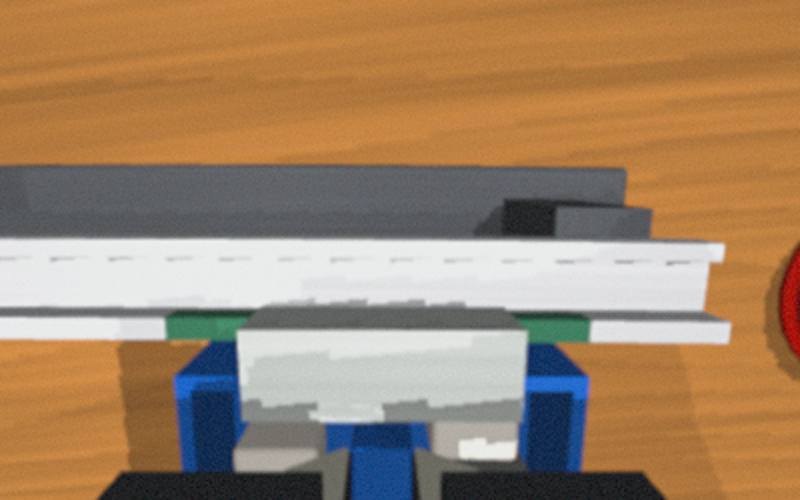

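wD shows the hook's front top edge at row 329 and sides at 238 and 527, matching the prediction within 1 px. The lip front is at row 341, as predicted, and the tongue overhangs the channel behind the lip. Next I lower it gently.

```bash
python3 - <<'E'
from h import *
F0=manip.current_force()
dz=.04
for d in (.025,.015,.008,.004,.002,.001,0,-.001,-.002,-.003):
    manip.servo_line(tcp(.011,-.12,d),vel=.04 if d>.003 else .01); manip.sleep(.1)
    dF=manip.current_force()-F0; print(d,dF.round(2),manip.current_wrist_torque().round(2),round(manip.current_tool_pos()[2]-.124,4))
    if dF[2]>2.5 or np.hypot(*dF[:2])>4: break
manip.sleep(.2);print(manip.current_force()-F0,manip.current_clock())
E
```

```text
0.025 [ 0.2  -0.19 -0.57] [-0.03 -0.05 -0.01] 0.0251
0.015 [0.7  0.89 0.19] [ 0.03 -0.06  0.02] 0.015
0.008 [1.15 0.62 0.25] [-0.01 -0.06 -0.  ] 0.0079
0.004 [ 0.14 -0.18 -0.54] [ 0.04 -0.02 -0.04] 0.0039
0.002 [1.28 0.59 0.15] [ 0.04 -0.03  0.01] 0.002
0.001 [ 0.36  0.48 -0.76] [ 0.03 -0.03 -0.05] 0.001
0 [ 1.63 -0.31  0.05] [ 0.03 -0.03 -0.03] -0.0
-0.001 [-3.62  0.32  7.97] [-0.02  0.54 -0.07] -0.0004
[-4.18480213  0.6826414   9.88302605] 15.7083
```

Seated at dz ≈ -0.5 mm. I ease the preload and slide, regulating the vertical and lateral forces.

```bash
cat >> h.py <<'E'
F0=np.array([-.6,0,-4.4])
def rf(n=6):
    a=[]
    for _ in range(n): a.append(manip.current_force()); manip.sleep(.015)
    return rz(-YAW).apply(np.mean(a,0)-F0)
E
python3 - <<'E'
from h import *
import json
x,y,dz=.011,-.12,-.0003
manip.servo_line(tcp(x,y,dz),vel=.01); print(rf())
while y<-.0161:
    y+=.013
    manip.servo_line(tcp(x,y,dz),vel=.04); f=rf()
    print(round(y,3),f.round(1),round(dz*1e3,2))
    if -f[1]>7 or abs(f[0])>7 or f[2]>15: print("stop");break
    if f[2]>5: dz+=.0003
    elif f[2]<1.5: dz-=.0002
    if abs(f[0])>3: x+=.0003*np.sign(f[0])
json.dump([x,y,dz],open("s.json","w")); print(manip.current_clock(),manip.current_finger_gap())
E
```

```text
[-0.43578378 -0.20660498  4.43072757]
-0.107 [0.8 1.7 2.9] -0.3
-0.094 [0.3 1.  2.9] -0.3
-0.081 [0.6 1.1 2.9] -0.3
-0.068 [0.7 1.4 2.9] -0.3
-0.055 [0.1 1.1 2.5] -0.3
-0.042 [0.5 1.2 2.1] -0.3
-0.029 [0.5 0.9 2.3] -0.3
-0.016 [0.3 1.4 2.5] -0.3
20.6583 0.011975411535119457
```

```bash
python3 - <<'E'
from h import *
import json
x,y,dz=json.load(open("s.json"))
while y<.012:
    y+=.001
    manip.servo_line(tcp(x,y,dz),vel=.015); f=rf(8)
    print(round(y,4),f.round(1),(rz(-YAW).apply(manip.current_tool_pos()-RAIL)[1]).round(4))
    if -f[1]>4 or f[2]>12 or abs(f[0])>8: break
json.dump([x,y,dz],open("s.json","w"))
c,im=snap("wrist","wE",(60,0,460,250),2)
print(manip.current_clock(),manip.current_wrist_torque())
E
```

```text
-0.015 [ 0.3 -0.   2.9] -0.0153
-0.014 [ 0.3 -1.3  2.6] -0.0144
-0.013 [ 0.9 -0.7  2.2] -0.0128
-0.012 [ 0.3 -0.7  2. ] -0.0118
-0.011 [ 0.8 -0.7  2.2] -0.0109
-0.01 [ 0.5 -0.6  2.2] -0.0099
-0.009 [ 0.9 -0.5  2.1] -0.0088
-0.008 [ 0.7 -0.4  2.1] -0.0078
-0.007 [ 0.6 -0.4  2.2] -0.0069
-0.006 [ 0.5 -0.5  2.1] -0.0059
-0.005 [ 0.7 -0.7  2.1] -0.0049
-0.004 [ 0.6 -0.3  1.7] -0.0039
-0.003 [ 0.3 -0.3  1.9] -0.0029
-0.002 [ 0.5 -0.4  1.5] -0.0019
-0.001 [ 0.7 -0.5  1.8] -0.0009
-0.0 [ 0.5 -0.1  1.9] 0.0001
0.001 [ 0.1 -3.   2.9] 0.0004
0.002 [-0.8 -5.   4.4] 0.0005
27.6083 [-0.99788568  0.16728339 -0.23054802]
```

View pics/wE.png

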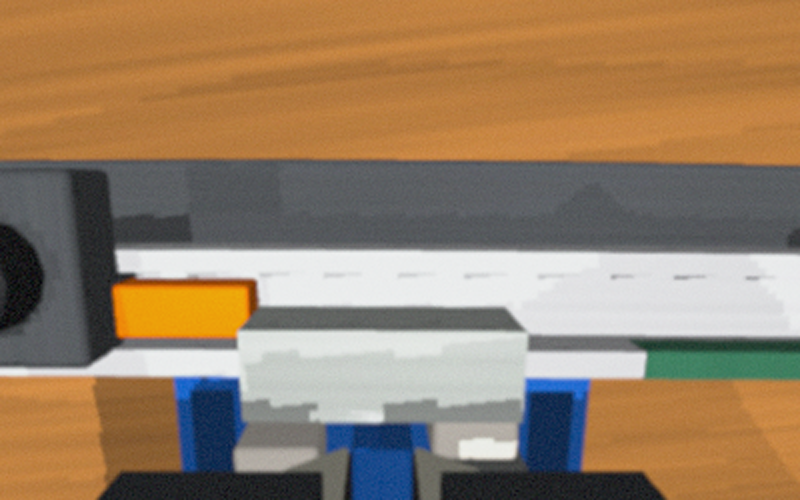

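wE shows the tongue's +y edge meeting the orange plunger's face, near (245–257, 320), with the plunger's gap to the dark stop still full. Contact is at y≈0.0003, so I push on to an actual y≈0.0103.

```bash
python3 - <<'E'
from h import *
import json
x,y,dz=json.load(open("s.json"))
while y<.016:
    y+=.001
    manip.servo_line(tcp(x,y,dz),vel=.015); f=rf(8); a=rz(-YAW).apply(manip.current_tool_pos()-RAIL)
    print(round(y,4),f.round(1),a.round(4))
    if a[1]>.0100 or -f[1]>11 or f[2]>14 or abs(f[0])>8: break
json.dump([x,y,dz],open("s.json","w"))
c,im=snap("wrist","wF",(60,0,460,250),2)
print(manip.current_clock(),manip.current_wrist_torque())
E
```

```text
0.003 [-1.6 -6.4  5.4] [-0.0311  0.0007  0.1237]
0.004 [-2.  -7.4  6.2] [-0.0311  0.001   0.1237]
0.005 [-2.1 -8.1  6.9] [-0.0311  0.0017  0.1237]
0.006 [-2.2 -8.5  6.9] [-0.0311  0.0025  0.1237]
0.007 [-2.4 -8.5  7. ] [-0.0311  0.0034  0.1237]
0.008 [-2.  -9.2  7.1] [-0.0311  0.0043  0.1237]
0.009 [-2.4 -9.2  7.1] [-0.0311  0.0052  0.1238]
0.01 [-2.6 -9.   6.8] [-0.0311  0.0062  0.1237]
0.011 [-2.4 -9.1  7.1] [-0.0311  0.0072  0.1237]
0.012 [-2.1 -8.9  7.3] [-0.031   0.0082  0.1237]
0.013 [-1.9 -9.3  7.1] [-0.0311  0.0092  0.1237]
0.014 [-2.2 -9.3  7.1] [-0.0311  0.0102  0.1237]
32.2583 [-1.84490977  0.52158355 -0.29729876]
```

View pics/wF.png

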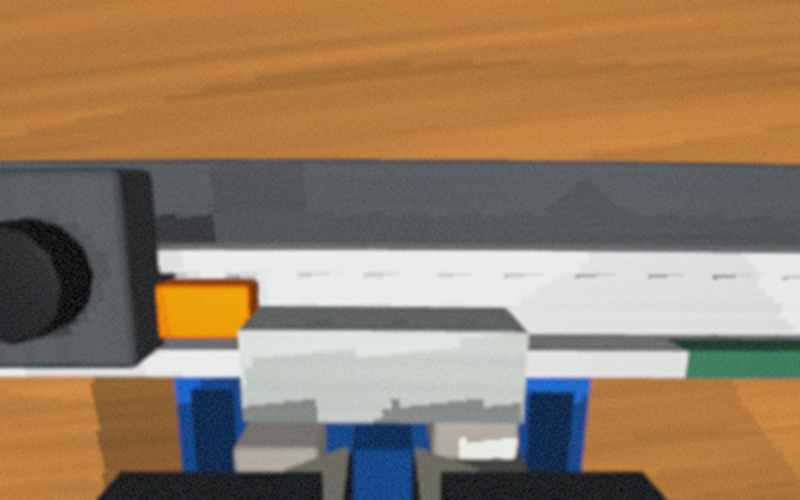

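The orange block's visible length went from 144 to 101 px (4.4 px/mm), so it is in by about 9.8 mm, and a gap to the bottom remains. I unload the arm's lead before releasing so it doesn't spring forward.

```bash
python3 - <<'E'
from h import *
import json
x,y,dz=json.load(open("s.json"))
for y in(.0125,.0115,.0108,.0104,.0101):
    manip.servo_line(tcp(x,y,dz),vel=.01); f=rf(8); a=rz(-YAW).apply(manip.current_tool_pos()-RAIL)
    print(y,f.round(1),a.round(4))
    if f[1]>-1.2: break
if f[2]>4: dz+=.0002; manip.servo_line(tcp(x,y,dz),vel=.01); print(rf(8))
effector.open_jaws(); manip.sleep(.3)
print(rf(8),manip.current_finger_gap(),rz(-YAW).apply(manip.current_tool_pos()-RAIL).round(4))
p=manip.current_tool_pos()
manip.servo_line(p+[0,0,.05],vel=.05); manip.servo_line(p+[0,0,.10],vel=.15)
manip.servo_line(p+[-.06,0,.12],vel=.15); manip.sleep(.4)
snap("wrist","wG",(60,0,460,250),2); print(manip.current_clock(),rf())
E
```

```text
0.0125 [-1.3 -6.3  5.4] [-0.031   0.0101  0.1237]
0.0115 [-0.7 -5.2  4.6] [-0.0309  0.01    0.1237]
0.0108 [-0.2 -5.4  4.1] [-0.0309  0.01    0.1237]
0.0104 [ 0.  -4.9  3.8] [-0.0309  0.0099  0.1237]
0.0101 [ 0.5 -4.6  3.3] [-0.0309  0.0099  0.1237]
[0.37839854 0.36207662 4.40879807] 0.09192797326083577 [-0.031   0.0101  0.1237]
38.6333 [0.82104494 0.05451119 4.58097843]
```

View pics/wG.png

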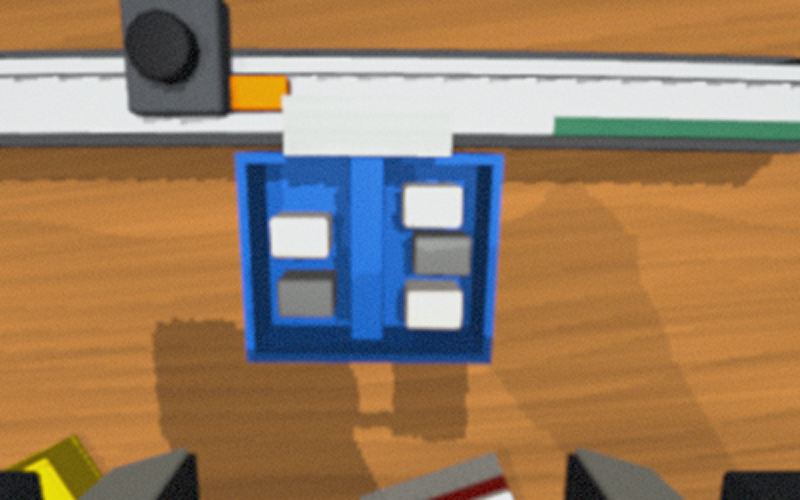

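wG shows the caddy hanging on the rail with its hook over the lip at (283–453, 95–155). The hook's edge is at the orange plunger (230–290, 92), which still stands out from the stop, and the gripper is clear. I'm handing it in.

```bash
python3 -c "
from bench import manip
print(manip.hand_in())"
```

```text
the job is handed in; nothing more can be done
None
```

The job is handed in: the blue caddy hangs seated on the rail and the gripper is clear of it. By my estimate the orange plunger is pushed in about 9.7 mm of its 20 mm, and the run took about 39 s on the robot's clock.

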